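Clamp a carving blank in the bench ratchet clamp

ROBOT

A 6-joint arm with a two-finger parallel gripper is mounted at the origin on the work surface. World frame = base frame: x ahead of the robot, y to its left, z up, the work surface at z = 0. Lengths are in m, angles in rad, forces in N, time in s.
With the tool pointing down it reaches from about 0.375 to 0.9 m from the base axis. Payload 3.1 kg.
Tool frame: the origin (TCP) lies between the finger pads; the fingertips stand 25 mm ahead of it and the grasp point (between the pads) lies 6 mm ahead of it (nose_length is the z of the fingertips in the tool frame, in m); z points along the fingers, y is the line along which they close (so a half turn about z gives the same grasp; the last joint's range is limited). The gripper opens to 87 mm and grips with 3 to 60 N. Pads are 19 mm wide; open, the fingers measure 117 mm over their backs; the gripper's body (75 mm by 190 mm) begins 51 mm behind the grasp point.
Start: joints at [-0.178, 0.527, 1.433, -0, 1.181, -0.178], TCP at [0.625, 0, 0.248] pointing down, gripper open.
Joint ranges: [-3.08, 3.08], [-0.75, 2.2], [0.22, 2.44], [-1.43, 4.57], [0, 2.65], [-2.85, 2.85]. Speed limits (rad/s): [2.79, 2.79, 3.14, 3.14, 3.14, 3.14].

INTERFACE

Orientations are given as a unit quaternion [w, x, y, z].
In Python, from cell import observe, capture, camera_params, finish_job, find_in, cut_out, nose_length gives the robot as it stands.
- The arm moves only by the shell command python3 -m jog 'ROWS'. ROWS is JSON, a list of rows, each a list of 5 numbers: the shift along the tool's x, y, z in cm, then the turn about the tool's z in degrees, then the opening, from 0 (shut) to 1 (fully open). In form: [[dx, dy, dz, twist, hand], ...]. A call has 1 to 20 rows; each row shifts and turns the commanded pose from where the row before left it, along the tool's axes as they then stand; what a row does not reach is not made up. A row lasts 1/8 s, in which the tool goes at most 62.5 mm and 10.7 degrees, less where a joint would pass 70% of its speed; a pose out of reach is approached as far as the arm can. A call is refused whole if a number of a shift passes 6.25 or a number of a turn 10.7, either way. A call with a gripper value outside its range is refused whole. The fingers move at their own pace and stop on an object; the grip force is fixed at half the most. Time passes only in rows, so rows that do not move let the fingers close. It gives the time, the measured TCP pose, the force, the opening and the grip force at its end, in the units of the state.
- observe(): the state, without advancing time (a new reading comes with each control period).
- capture(name): name is "scene" or "side" or "wrist"; returns (picture, depth): 420x560x3 uint8, red, green, blue; 420x560 float32, m along the optical axis (not along the pixel's ray), 0 where there is no reading.
- camera_params(name): a dict with "fx", "fy", "cx", "cy" (pixels), "rvec" (rotation vector, rad) and "tvec" (3), from world to camera coordinates, as OpenCV has them. Camera axes: x right, y down, z forward; pixel columns grow to the right and rows downward; lengths in m; the calibration is good to about 2 mm. A picture is of the moment at which its call begins: read the wrist's pose just before it. camera_params takes no time and is no camera call; for the wrist camera it gives the pose at the moment of the call.
- finish_job(): hands the job in; it is judged then, once.
Trained networks look in the newest picture that a camera, given by its name, has taken for a name from the list of things; names that differ only in an ending like _2 or _b are one class to them, and where a whole thing is asked for, a point or a joint stands for the part that bears it (a point fixed in the world has none). Each returns a list of dicts, best first, with "p" (0 to 1); they miss things now and then, are a little off and sometimes report something else, mostly with a low value. They report only what shows in the picture. A call takes as long as a camera call.
- find_in(label, camera): "position" ([x, y, z] in m, in the coordinates of the camera as it stood for that picture, good to about 4 mm: the middle of the surface that is visible of it).
- cut_out(label, camera): "pixels" (420x560 bool, what is visible of it).
The state is a dict: "clock": time; "q": joint angles; "joint_vel": joint speeds; "joint_torque": joint torques, N m; "tool_pos": TCP position; "ee_rot": TCP orientation; "wrist_force": force on the tool from outside, world axes, zero at the start; "ft_torque": the same for the moment, N m; "gripper_width": finger opening in m; "finger_force": force on a finger pad.
Only numpy, scipy, OpenCV 4.12 (cv2) and the standard library are available. Lean on these libraries where they do the work, as an engineer would, in place of code of your own. Each camera call takes 0.05 s, during which the arm holds its last target. There are 200 camera calls.

TASK

Slide the loose wooden blank back along the clamp's bed until its end is flush against the steel stop, then pump the red-handled lever in full strokes, one tooth at a time, until the blank is held firmly: stop after the first stroke that needs a push of about 12 N or more at the handle, because further strokes would crush the blank. Work the clamp by its lever only, leave the lever raised to the top of its swing, and do not disturb the things lying around.

Things in the scene. Friction and masses are not known exactly. Their poses are not given: they have to be found in the camera images.
- clamp: Green cast bench clamp, bolted down. Origin on the table, under the axis of its vertical ram; z up. x runs along the bed from its open front (nearer the robot) to the steel stop at its back; y to the left. Column at y +58 to +102, x -30 to +30 mm. Head over the bed: z 164 to 230, y -15 to +105, x -30 to +30 mm; the lever's fork runs beside it out to x +-34 mm.
- bed_top (a point): Point on the bed's top, straight under the ram's axis, 16 mm above the table; axes as the clamp's. The bed plate spans x -103 to +87 mm, y -70 to +105 mm.
- stop_face (a point): Centre of the front face of the steel back stop, 60 mm behind the ram's axis and 33 mm above the table; axes as the clamp's. The stop is 62 mm wide and its top is 40 mm above the table.
- blank: Pale wooden blank, 180 mm long (x) by 46 mm wide (y) by 34 mm thick (z), about 0.2 kg, lying loose on the bed under the ram, pulled 15 to 45 mm forward off the stop and a little askew. Origin at the centre of its underside. Its x axis points to the stop.
- blank_back (a point): Centre of the blank's end face that belongs against the stop (x = +90 mm, mid height); axes as the blank's.
- blank_front (a point): Point in the blank's free front part where it is easily taken from above across its 46 mm width: on its centre line, 22 mm from the front end, 12 mm below its top. Nothing of the clamp stands above it.
- ram: Toothed square steel bar (pitch 5 mm) sliding down through the head; origin at the centre of its lower end, top up to 320 mm above the table. Below it a threaded spindle, screwed out 0 to 30 mm by the last user (unknown), carries a sprung rubber foot, 36 mm across, 4 to 39 mm above the blank at the start. After touching, its spring adds 4.5 N per mm, about 20 N a tooth.
- lever_pin (a point): The lever's hinge pin, along the clamp's x axis, at y +28 mm, z 202 mm in the clamp frame. A holding pawl keeps each tooth gained. Near the end of a stroke the hand grip pushes back with about a quarter of the force on the blank (friction about 1 N); judge it at 0.20 to 0.22 rad, since against the lower stop the lever is rigid.
- lever (a joint): Pump lever, rad: 0 = raised to its upper stop, grows as the hand grip is pushed down, 0.24 = lower stop. A full stroke, down past 0.20 and then up to 0.02 or less, moves the ram down one tooth, never two; some 3 to 10 strokes are needed. A counter-spring balances it, so it stays where it is left: unloaded it takes about 1 N at the grip to push down or to lift.
- grip (a point): Middle of the lever's red hand grip, a round bar 25 mm in diameter, 100 mm long, pointing to the clamp's -y side; on its centre line, 180 mm from the pin. The bar slopes up 0.12 rad when raised, down 0.12 rad at the lower stop: this point goes from 21 mm above to 21 mm below pin height. Free space above and beside it. Its y axis runs along the bar.
- jar: Bystander: clear lidded jar of bone rings, 72 mm across, 106 mm tall, origin under its centre.
- offcut: Bystander: brown wood offcut 95 x 60 x 42 mm, origin under its centre.
- bone_ring: Bystander: sawn bone ring 68 mm across, 13 mm high, lying flat, origin under its centre.
- scribe: Bystander: pale wooden marking stick with a red end, 142 mm long, 12 mm high, lying flat, origin under the stick's middle.

How it is judged:
On the way, in this order (a step that is already met when the one before it is completed fails the run):
1. the blank is slid home: its end within 3 mm of the stop, square to it within 0.05 rad, not yet clamped (x of blank_back in the frame of stop_face above -0.003 m and angle between the x axis of blank and the x axis of clamp, either way round below 0.05 rad and contact force between ram and blank below 1 N), for 0.2 s.
2. the foot presses on the blank with more than 30 N (contact force between ram and blank above 30 N), for 0.2 s.
At the end, for the whole second after the job is handed in: The blank lies on the bed with its end within 3 mm of the stop, square within 0.05 rad and centred on the stop within 20 mm; the ratchet alone holds the foot down on it with 30 to 66 N; the lever is raised (below 0.04 rad) (x of blank_back in the frame of stop_face above -0.003 m and y of blank_back in the frame of stop_face between -0.02 and 0.02 m and angle between the x axis of blank and the x axis of clamp, either way round below 0.05 rad and contact force between ram and blank between 30 and 66 N and value of joint lever below 0.04 rad); the robot touches nothing.
It fails at once if the blank is crushed: more than 90 N under the foot (contact force between ram and blank above 90 N).
It fails at once if the robot pushes the ram itself instead of working it by the lever (contact force between any of the arm, the fingers and ram above 3 N).
It fails at once if the jar is moved by more than 20 mm or tipped (distance of jar from where it was at the start of the episode above 0.02 m or angle between jar's own z axis and vertical above 0.3 rad).
It fails at once if the offcut, the bone ring or the marking stick is moved by more than 20 mm (distance of any of offcut, bone_ring, scribe from where it was at the start of the episode above 0.02 m).
It also fails if it takes over 70 s, if anything falls off the work surface, if the arm or the gripper's body presses on something with over 40 N, if the wrist force passes 120 N, or if a joint passes its speed limit or range.

## Working session

There is one attempt and no reset: what is moved stays moved. The work goes in short steps, Python scripts to look and compute and a shell command to move; the robot and the scene stay as the last step left them, time stands still between calls to the robot, and variables do not carry over. Pictures are saved under pics/ and viewed, at most 10 in all, crops included, and the job is handed in when it is done.

```bash
mkdir -p pics; ls
cat > h.py <<'E'
import numpy as np,cv2
from cell import *
def Rt(n):
    p=camera_params(n); R=cv2.Rodrigues(np.array(p["rvec"],float))[0]; return p,R,np.array(p["tvec"],float)
def world(n,c):
    p,R,t=Rt(n); return (np.asarray(c)-t)@R
def cloud(n,d,m=None):
    p,R,t=Rt(n); m=(d>0) if m is None else (m&(d>0)); v,u=np.nonzero(m); z=d[v,u]
    return (np.c_[(u-p["cx"])/p["fx"]*z,(v-p["cy"])/p["fy"]*z,z]-t)@R
def proj(n,X):
    p,R,t=Rt(n); c=np.atleast_2d(X)@R.T+t; return np.c_[c[:,0]/c[:,2]*p["fx"]+p["cx"],c[:,1]/c[:,2]*p["fy"]+p["cy"]]
E
python3 - <<'E'
from h import *
np.set_printoptions(precision=4,suppress=True)
o=observe();print(o)
for n in("scene","side"):
    im,d=capture(n); cv2.imwrite(f"pics/{n}0.png",im[:,:,::-1]); np.savez(f"{n}0.npz",im=im,d=d)
    for l in("clamp","blank","ram","lever","grip","stop_face","jar","offcut","bone_ring","scribe","lever_pin","blank_front","blank_back"):
        print(n,l,[(round(r["p"],2),world(n,r["position"])) for r in find_in(l,n)[:2]])
E
```

```text
pics
{'clock': 0.0, 'q': array([-0.1785,  0.5285,  1.4339, -0.    ,  1.1814, -0.1785]), 'joint_vel': array([-0.0007,  0.    , -0.0016,  0.0007,  0.0012,  0.0001]), 'joint_torque': array([ -0.0005, -44.0045, -17.6594,   0.0633,   0.0583,  -0.0002]), 'tool_pos': array([0.6243, 0.0002, 0.2466]), 'ee_rot': array([-0.0009,  0.7071,  0.7071, -0.0006]), 'wrist_force': array([-0.673 ,  0.3373,  1.2959]), 'ft_torque': array([-0.0291, -0.0181,  0.0091]), 'finger_force': 0.0, 'gripper_width': 0.0870478335846813}
scene clamp []
scene blank [(0.57, array([0.6031, 0.0524, 0.0494]))]
scene ram [(0.58, array([0.642 , 0.0649, 0.1193]))]
scene lever [(0.71, array([ 0.6384, -0.0338,  0.2111]))]
scene grip [(0.97, array([ 0.6424, -0.0356,  0.2111]))]
scene stop_face [(0.8, array([0.6616, 0.0684, 0.0733]))]
scene jar [(0.57, array([0.6895, 0.2616, 0.0749]))]
scene offcut [(0.92, array([ 0.7271, -0.0988,  0.0438]))]
scene bone_ring [(0.43, array([0.6648, 0.0682, 0.0729]))]
scene scribe [(0.85, array([0.79  , 0.0912, 0.0104]))]
scene lever_pin [(0.97, array([0.6646, 0.0705, 0.0792]))]
scene blank_front [(0
[... 197 characters left out ...]
]))]
side ram [(0.82, array([0.6385, 0.0622, 0.1458]))]
side lever [(0.85, array([ 0.6336, -0.0304,  0.2106])), (0.17, array([0.786 , 0.0914, 0.0048]))]
side grip [(0.96, array([ 0.6289, -0.0304,  0.2087]))]
side stop_face [(0.95, array([0.637 , 0.0488, 0.0714]))]
side jar []
side offcut [(0.56, array([ 0.7099, -0.1079,  0.0415]))]
side bone_ring [(0.72, array([0.5272, 0.302 , 0.0059]))]
side scribe [(0.55, array([0.786 , 0.0894, 0.0063]))]
side lever_pin [(0.64, array([0.6257, 0.0489, 0.0704])), (0.56, array([0.7861, 0.0901, 0.0037]))]
side blank_front [(0.55, array([0.584 , 0.0496, 0.0461])), (0.43, array([0.6299, 0.0511, 0.072 ]))]
side blank_back [(0.59, array([0.5859, 0.051 , 0.0502]))]
```

View pictures.

View pics/scene0.png

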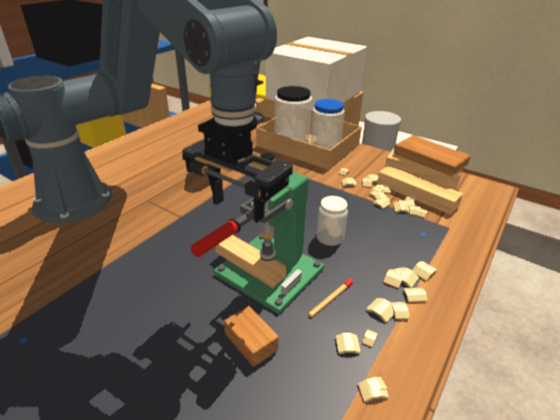

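View pics/side0.png

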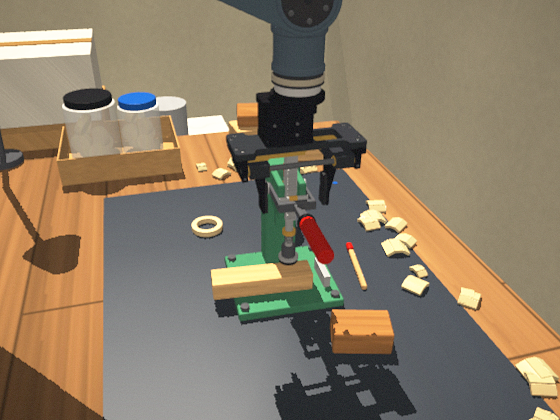

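Run:
```python
from h import *
np.set_printoptions(precision=4,suppress=True)
for n in("scene","side"):
    z=np.load(f"{n}0.npz"); d=z["d"]; im=z["im"].astype(int)
    P=cloud(n,d); C=im[d>0]
    g=(C[:,1]>1.25*C[:,0])&(C[:,1]>1.1*C[:,2])&(P[:,2]>.01)
    print(n,g.sum())
    for lo,hi in((.012,.02),(.222,.238)):
        q=P[g&(P[:,2]>lo)&(P[:,2]<hi)]
        if len(q)>50: print(lo,len(q),cv2.minAreaRect((q[:,:2]*1000).astype(np.float32)),q[:,2].mean(),q.min(0),q.max(0))
    # blank top z=.05
    capture(n)
    for l in("blank","lever","ram"):
        r=cut_out(l,n)
        if not r: continue
        q=cloud(n,d,r[0]["pixels"])
        print(l,r[0]["p"],len(q),np.percentile(q,[2,50,98],axis=0).tolist())
        if l=="blank":
            q=q[(q[:,2]>.044)&(q[:,2]<.056)]; print(len(q),cv2.minAreaRect((q[:,:2]*1000).astype(np.float32)),q[:,2].mean())
```

```text
scene 4562
0.012 2119 ((633.9679565429688, 88.35833740234375), (176.5074920654297, 190.65414428710938), 87.72108459472656) 0.016748018272318872 [ 0.5355 -0.0026  0.012 ] [0.7322 0.1787 0.02  ]
0.222 396 ((655.6920776367188, 113.03300476074219), (114.90423583984375, 37.7891960144043), 89.68867492675781) 0.22855813609954137 [0.6371 0.0556 0.222 ] [0.6749 0.1705 0.2328]
blank 0.74 1618 [[0.5154869480062616, 0.03970378433059452, 0.01937669612425097], [0.6059753361828617, 0.054247167207144696, 0.049726128138266656], [0.6813070826596667, 0.09086768436795128, 0.052859668897256726]]
1035 ((596.2265014648438, 67.93099212646484), (47.45664978027344, 171.8896026611328), 85.52574157714844) 0.05042687658475698
lever 0.72 1386 [[0.43773683899767113, -0.12453574664347994, 0.0014714076299944666], [0.6421297144079893, -0.03374338209611796, 0.21322310334268801], [0.6748033489400441, 0.20250456987928733, 0.22469183945407753]]
ram 0.8 502 [[0.6302923353139818, 0.05514841223756894, 0.06857079718951951], [0.6456871264847408, 0.06522838733034175, 0.11240396750734052], [0.6566901969026387, 0.080747390328665
[... 444 characters left out ...]
281414004, 0.015237328506407763], [0.5850811211966092, 0.05068280224540748, 0.0461097857898903], [0.6745271922765732, 0.09040570557746025, 0.04954406060120128]]
1644 ((590.2014770507812, 66.2567138671875), (50.73438262939453, 179.31935119628906), 84.67903900146484) 0.04760907363692072
lever 0.82 1761 [[0.608380339832428, -0.12718272418210214, 0.03394679451451406], [0.6303167318159213, -0.031551860252974816, 0.21060669214997194], [0.7118402069764503, 0.14701890297709644, 0.22153706955772087]]
ram 0.96 1057 [[0.6255825870042416, 0.0529623249939736, 0.0666286826096483], [0.6375672482579473, 0.05989897377101916, 0.14648765808537384], [0.6505617800343563, 0.07387721226499086, 0.2710229454930718]]
```

The scene view has the blank under the foot at about (255,262), the red grip at (215,237) and the gripper above the clamp. The side view has the blank at (260,278) with a gap to the steel stop at (322,272), the offcut at (362,332) and the ring at (207,226). Next I move to above the front of the blank.

```bash
python3 -m jog '[[0,0,-5,0,1],[1.8,-3,0,0,1],[1.8,-3,0,0,1],[1.8,-3,0,10.5,1],[0,0,0,10.5,1],[0,0,0,10.5,1],[0,0,0,10.5,1],[0,0,0,10.5,1],[0,0,0,10.5,1],[0,0,0,10.5,1],[0,0,0,10.5,1],[0,0,0,10.5,1],[0,0,0,0,1],[0,0,0,0,1]]'
python3 - <<'E'
from h import *
np.set_printoptions(precision=4,suppress=True)
o=observe();print(o["tool_pos"],o["ee_rot"])
for n in("wrist","scene","side"):
    im,d=capture(n); cv2.imwrite(f"pics/{n}1.png",im[:,:,::-1])
    P=cloud(n,d); C=im[d>0].astype(int)
    g=(C[:,1]>1.25*C[:,0])&(C[:,1]>1.1*C[:,2])
    q=P[g&(P[:,2]>.011)&(P[:,2]<.021)]
    if len(q)>50: print(n,"bed",len(q),cv2.minAreaRect((q[:,:2]*1000).astype(np.float32)),q[:,2].mean())
    r=cut_out("blank",n)
    if r:
        q=cloud(n,d,r[0]["pixels"]); q=q[(q[:,2]>.044)&(q[:,2]<.056)]
        print(n,r[0]["p"],len(q),cv2.minAreaRect((q[:,:2]*1000).astype(np.float32)),q[:,2].mean())
E
```

```text
clock: 3.55
tool_pos: [0.535, 0.054, 0.2976]
ee_rot: [-0.0, 0.999, -0.038, 0.0]
wrist_force: [0.5, -0.5, -0.3]
gripper_width: 0.0865
finger_force: 0.0
[0.535  0.054  0.2976] [-0.      0.9993 -0.0379  0.    ]
wrist bed 6463 ((634.786865234375, 90.45559692382812), (174.48458862304688, 189.6456756591797), 86.93557739257812) 0.015946835292750542
wrist 0.67 3672 ((591.7113647460938, 70.2733154296875), (45.99755096435547, 180.01490783691406), 84.71876525878906) 0.04983001651010052
scene bed 2162 ((634.27392578125, 88.74977111816406), (177.33047485351562, 192.0314178466797), 87.84913635253906) 0.016685990226689984
side bed 2535 ((642.4539184570312, 300.2685546875), (607.4361572265625, 189.2318878173828), 87.39453125) 0.013827779685388038
side 0.68 1662 ((590.5196533203125, 66.6375961303711), (51.1500129699707, 180.04258728027344), 84.68255615234375) 0.04760444952213789
```

View pics/wrist1.png

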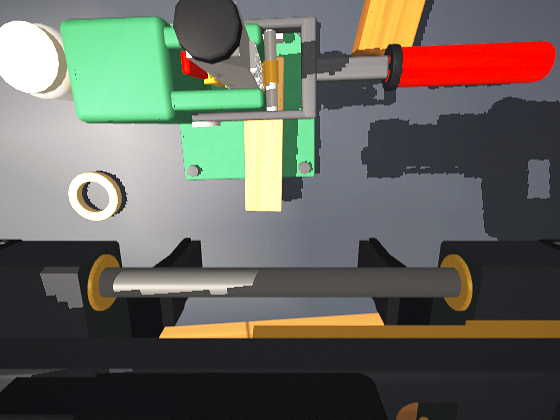

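The wrist view shows the blank's front end at (263,210), the red grip at (470,65), and the bed corners with bolts at (193,170) and (305,168). From this the clamp is at (0.642, 0.0725) with yaw -3.1°, and the blank's yaw is -5.3° with a gap of about 20 mm.

```bash
python3 -m jog '[[-2,-2.2,0,1,1],[0,0,-0,0,1],[0,0,5,0,1],[0,0,5,0,1],[0,0,5,0,1],[0,0,5,0,1],[0,0,3,0,1],[0,0,2,0,1],[0,0,0,0,1],[0,0,0,0,1],[0,0,0,0,1]]'; python3 -m jog '[[0,0,0,0,0.4],[0,0,0,0,0.3],[0,0,0,0,0.3],[0,0,0,0,0.3],[0,0,0,0,0.3],[0,0,0,0,0.3],[0,0,0,0,0.3]]'
```

```text
clock: 5.22
tool_pos: [0.5177, 0.0774, 0.0486]
ee_rot: [0.0, 0.999, -0.048, 0.001]
wrist_force: [-0.0, 0.1, 0.1]
gripper_width: 0.0872
finger_force: 0.0
clock: 6.1
tool_pos: [0.5167, 0.0775, 0.0475]
ee_rot: [0.0, 0.999, -0.048, -0.0]
wrist_force: [0.1, -0.6, -0.1]
gripper_width: 0.0459
finger_force: 30.0
```

```bash
python3 -m jog '[[0,0,0,-1.2,0.3],[0,0,0,-1.2,0.3],[0.4,0,0,0,0.3],[0.4,0,0,0,0.3],[0.4,0,0,0,0.3],[0.3,0,0,0,0.3],[0.2,0,0,0,0.3],[0,0,0,0,0.3],[0,0,0,0,0.3]]';  python3 -m jog '[[0.1,0,0,0,0.3],[0.1,0,0,0,0.3],[0,0,0,0,0.3]]';  python3 -m jog '[[0.1,0,0,0,0.3],[0,0,0,0,0.3],[0,0,0,0,0.3]]'
```

```text
clock: 7.22
tool_pos: [0.5343, 0.0766, 0.0475]
ee_rot: [0.0, 1.0, -0.027, 0.001]
wrist_force: [-0.1, 0.9, 0.8]
gripper_width: 0.0458
finger_force: 30.0
clock: 7.6
tool_pos: [0.5358, 0.0765, 0.0475]
ee_rot: [0.0, 1.0, -0.027, 0.0]
wrist_force: [-1.5, -0.5, 1.1]
gripper_width: 0.0458
finger_force: 30.0
clock: 7.98
tool_pos: [0.5359, 0.0765, 0.0475]
ee_rot: [0.0, 1.0, -0.027, -0.001]
wrist_force: [-4.5, 0.1, 3.9]
gripper_width: 0.0459
finger_force: 30.0
```

```bash
python3 -m jog '[[0.1,0,0,0,0.3],[0.1,0,0,0,0.3],[0,0,0,0,0.3],[0,0,0,0,0.3]]'
python3 - <<'E'
from h import *
np.set_printoptions(precision=4,suppress=True)
n="side"
im,d=capture(n)
for l in("blank",):
    r=cut_out(l,n)
    q=cloud(n,d,r[0]["pixels"]); q=q[(q[:,2]>.044)&(q[:,2]<.056)]
    print(n,r[0]["p"],len(q),cv2.minAreaRect((q[:,:2]*1000).astype(np.float32)))
u=proj(n,[.69,.07,.045])[0].astype(int); 
c=im[max(u[1]-60,0):u[1]+60,max(u[0]-90,0):u[0]+60]; cv2.imwrite("pics/stop.png",cv2.resize(c[:,:,::-1],None,fx=5,fy=5,interpolation=2)); print(u)
E
```

```text
clock: 8.48
tool_pos: [0.5359, 0.0765, 0.0475]
ee_rot: [-0.0, 1.0, -0.027, -0.003]
wrist_force: [-7.6, -0.5, 7.7]
gripper_width: 0.0463
finger_force: 30.0
side 0.85 899 ((642.50732421875, 65.88610076904297), (47.46481704711914, 113.82099151611328), 85.42739868164062)
[312 263]
```

View pics/stop.png

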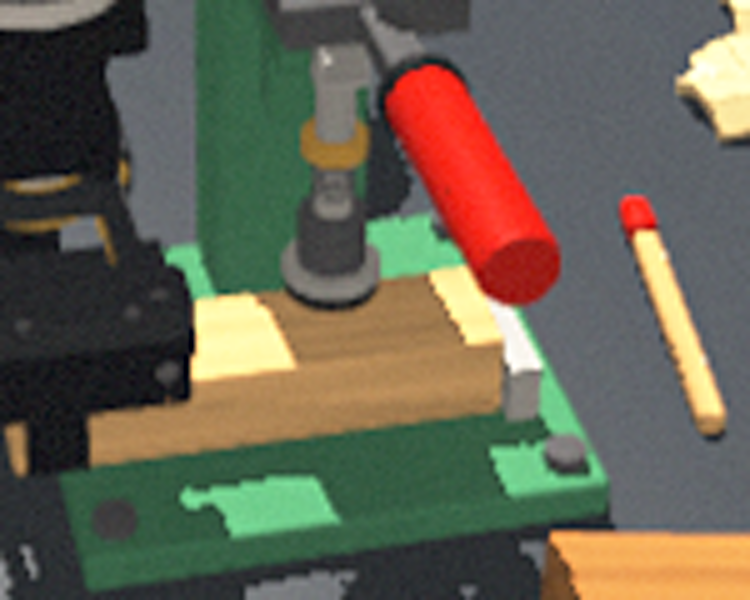

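The crop shows the blank's end touching the steel stop at (505,350), square to it, with the foot above it not yet in contact. I relax, release, and go to above the grip.

```bash
python3 -m jog '[[-0.2,0,0,0,0.3],[-0.1,0,0,0,0.3],[0,0,0,0,0.3],[0,0,0,0,0.8],[0,0,0,0,0.8],[0,0,0,0,0.8],[0,0,0,0,0.8],[0,0,-2,0,0.8],[0,0,-5,0,0.8],[0,0,-6,0,0.8],[0,0,-6,0,0.8],[0,0,-6,0,0.8],[0,5,0,0,0.8],[0,5,0,0,0.8],[0,5,0,0,0.8],[3.6,0,0,0,0.8],[3.5,0,0,0,0.8],[3.5,0,0,0,0.8]]'
python3 -m jog '[[0,0,0,-10,0.8],[0,0,0,-10,0.8],[0,0,0,-10,0.8],[0,0,0,-10,0.8],[0,0,0,-10,0.8],[0,0,0,-10,0.8],[0,0,0,-10,0.8],[0,0,0,-10,0.8],[0,0,0,-10,0.8],[0,0,0,0,0.8],[0,0,0,0,0.8]]'
python3 - <<'E'
from h import *
np.set_printoptions(precision=4,suppress=True)
o=observe();print(o["tool_pos"],o["ee_rot"],o["wrist_force"])
for n in ("side","scene","wrist"):
    im,d=capture(n)
    r=cut_out("blank",n)
    if r:
        q=cloud(n,d,r[0]["pixels"]); q=q[(q[:,2]>.044)&(q[:,2]<.056)]
        if len(q)>20: print(n,r[0]["p"],len(q),cv2.minAreaRect((q[:,:2]*1000).astype(np.float32)))
    C=im.astype(int); m=(C[:,:,0]>110)&(C[:,:,1]<60)&(C[:,:,2]<60)
    q=cloud(n,d,m); q=q[(q[:,2]>.18)&(q[:,2]<.26)]; print(n,"red",len(q),np.percentile(q,[1,50,99],axis=0))
cv2.imwrite("pics/wrist2.png",im[:,:,::-1])
E
```

```text
clock: 10.82
tool_pos: [0.6343, -0.0795, 0.2975]
ee_rot: [-0.0, 1.0, -0.027, 0.0]
wrist_force: [0.3, -1.0, -0.2]
gripper_width: 0.0696
finger_force: 0.0
clock: 12.2
tool_pos: [0.6334, -0.079, 0.2974]
ee_rot: [-0.0, 0.727, 0.687, -0.0]
wrist_force: [-0.1, 0.2, -0.2]
gripper_width: 0.0698
finger_force: 0.0
[ 0.6334 -0.079   0.2974] [-0.0001  0.7268  0.6868 -0.    ] [-0.0901  0.1613 -0.2131]
side 0.76 1554 ((609.1832885742188, 68.46428680419922), (51.30649185180664, 178.8783416748047), 86.2613296508789)
side red 794 [[ 0.6202 -0.128   0.2032]
 [ 0.6296 -0.0924  0.2172]
 [ 0.6453 -0.0319  0.2225]]
scene 0.58 1120 ((610.6171264648438, 72.40193176269531), (48.747371673583984, 180.3480224609375), 86.48094177246094)
scene red 637 [[ 0.6249 -0.1254  0.2054]
 [ 0.6419 -0.0809  0.2187]
 [ 0.6478  0.0954  0.2444]]
wrist 0.61 3738 ((611.8087768554688, 71.60733795166016), (45.32973861694336, 179.86407470703125), 86.36703491210938)
wrist red 3567 [[ 0.6226 -0.108   0.2097]
 [ 0.6354 -0.0669  0.2197]
 [ 0.6482 -0.0306  0.2234]]
```

View pics/wrist2.png

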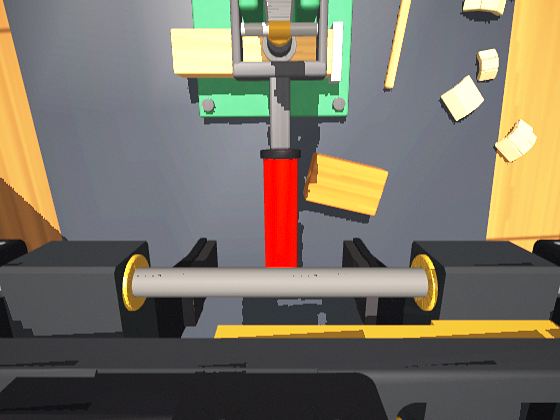

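The wrist view shows the red grip running vertically at column 280, rows 150–265, centred between the open fingers, with nothing else near them. I check the bar's slope before gripping.

Run:
```python
from h import *
for n in("wrist","side"):
    im,d=capture(n); C=im.astype(int); m=(C[:,:,0]>90)&(C[:,:,1]<60)&(C[:,:,2]<60)
    q=cloud(n,d,m); q=q[(q[:,2]>.18)&(q[:,2]<.26)&(q[:,1]<.0)]
    for y in np.arange(-.12,-.03,.02):
        s=q[abs(q[:,1]-y)<.005]; 
        if len(s)>10: print(n,round(y,2),len(s),np.percentile(s[:,2],98).round(4),s[:,0].mean().round(4))
```

```text
wrist -0.1 417 0.2238 0.6336
wrist -0.08 443 0.2229 0.6351
wrist -0.06 465 0.2221 0.6358
wrist -0.04 492 0.2212 0.6369
side -0.12 89 0.2225 0.6286
side -0.1 74 0.2223 0.6292
side -0.08 67 0.2209 0.6298
side -0.06 69 0.2201 0.6304
side -0.04 59 0.2189 0.6311
```

```bash
python3 -m jog '[[0,0.15,3,0,0.8],[0,0,3,0,0.8],[0,0,2.15,0,0.8],[0,0,0,0,0.8],[0,0,0,0,0.2],[0,0,0,0,0.2],[0,0,0,0,0.2],[0,0,0,0,0.2],[0,0,0,0,0.2],[0,0,0,0,0.2]]'; python3 -m jog '[[0,0,-0.5,0,0.2],[0,0,-0.5,0,0.2],[0,0,-0.2,0,0.2],[0,0,0,0,0.2]]'; python3 -m jog '[[0,0,-0.1,0,0.2],[0,0,-0.1,0,0.2],[0,0,0,0,0.2]]'
```

```text
clock: 13.85
tool_pos: [0.6342, -0.079, 0.216]
ee_rot: [-0.001, 0.726, 0.688, -0.001]
wrist_force: [-2.0, 0.5, 1.5]
gripper_width: 0.0241
finger_force: 30.0
clock: 14.35
tool_pos: [0.6342, -0.0782, 0.2279]
ee_rot: [-0.001, 0.726, 0.688, -0.0]
wrist_force: [-2.2, 3.7, -1.4]
gripper_width: 0.0241
finger_force: 30.0
clock: 14.72
tool_pos: [0.6343, -0.078, 0.2295]
ee_rot: [-0.001, 0.726, 0.688, -0.0]
wrist_force: [-3.3, 4.5, -3.5]
gripper_width: 0.0243
finger_force: 30.0
```

```bash
python3 -m jog '[[0,0,1,0,0.2],[0,0,1,0,0.2],[0,0,1,0,0.2],[0,0,0.6,0,0.2],[0,0,0.25,0,0.2],[0,0,0,0,0.2]]'; python3 -m jog '[[0,0,-1,0,0.2],[0,0,-1,0,0.2],[0,0,-1,0,0.2],[0,0,-0.6,0,0.2],[0,0,-0.25,0,0.2],[0,0,0,0,0.2]]'
```

```text
clock: 15.48
tool_pos: [0.6343, -0.0789, 0.1921]
ee_rot: [-0.001, 0.726, 0.688, -0.0]
wrist_force: [-4.6, 2.1, 2.0]
gripper_width: 0.024
finger_force: 30.1
clock: 16.23
tool_pos: [0.6343, -0.0783, 0.2301]
ee_rot: [-0.001, 0.726, 0.688, -0.0]
wrist_force: [-4.7, 3.1, -2.2]
gripper_width: 0.024
finger_force: 30.0
```

Run:
```python
from h import *
n="side"
im,d=capture(n)
u=proj(n,[.642,.072,.08])[0].astype(int)
c=im[u[1]-40:u[1]+40,u[0]-50:u[0]+50]; cv2.imwrite("pics/foot.png",cv2.resize(c[:,:,::-1],None,fx=6,fy=6,interpolation=2))
```

```text
(no output)
```

View pics/foot.png

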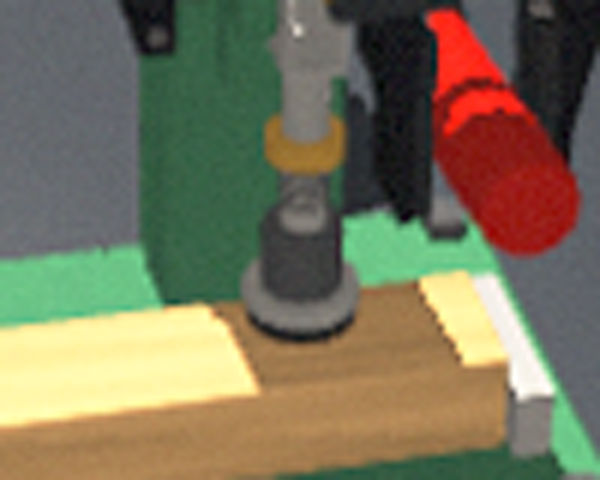

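The foot, at (300,310), still shows a small gap above the blank, and the blank is flush with the stop. I carry on pumping.

```bash
python3 -m jog '[[0,0,1,0,0.2],[0,0,1,0,0.2],[0,0,1,0,0.2],[0,0,0.6,0,0.2],[0,0,0.3,0,0.2],[0,0,0,0,0.2]]'; python3 -m jog '[[0,0,-1,0,0.2],[0,0,-1,0,0.2],[0,0,-1,0,0.2],[0,0,-0.6,0,0.2],[0,0,-0.3,0,0.2],[0,0,0,0,0.2]]'
```

```text
clock: 17.02
tool_pos: [0.6343, -0.079, 0.1922]
ee_rot: [-0.001, 0.726, 0.688, -0.0]
wrist_force: [-5.8, 0.9, 2.2]
gripper_width: 0.0239
finger_force: 30.1
clock: 17.77
tool_pos: [0.6343, -0.0783, 0.2302]
ee_rot: [-0.001, 0.726, 0.688, -0.0]
wrist_force: [-4.8, 2.7, -3.4]
gripper_width: 0.0245
finger_force: 30.0
```

```bash
python3 -m jog '[[0,0,1,0,0.2],[0,0,1,0,0.2],[0,0,1,0,0.2],[0,0,0.6,0,0.2],[0,0,0.3,0,0.2],[0,0,0,0,0.2]]'; python3 -m jog '[[0,0,-1,0,0.2],[0,0,-1,0,0.2],[0,0,-1,0,0.2],[0,0,-0.6,0,0.2],[0,0,-0.3,0,0.2],[0,0,0,0,0.2]]'
```

```text
clock: 18.52
tool_pos: [0.6343, -0.0791, 0.1925]
ee_rot: [-0.001, 0.726, 0.688, -0.0]
wrist_force: [-7.3, 1.3, 2.9]
gripper_width: 0.0243
finger_force: 30.1
clock: 19.27
tool_pos: [0.6343, -0.0784, 0.2302]
ee_rot: [-0.001, 0.726, 0.688, -0.0]
wrist_force: [-5.4, 2.0, -4.5]
gripper_width: 0.0242
finger_force: 30.0
```

```bash
python3 -m jog '[[0,0,1,0,0.2],[0,0,1,0,0.2],[0,0,1,0,0.2],[0,0,0.6,0,0.2],[0,0,0.4,0,0.2],[0,0,0,0,0.2],[0,0,0,0,0.2]]'
python3 - <<'E'
from h import *
n="side"
im,d=capture(n)
u=proj(n,[.642,.072,.08])[0].astype(int)
c=im[u[1]-40:u[1]+40,u[0]-50:u[0]+50]; cv2.imwrite("pics/foot2.png",cv2.resize(c[:,:,::-1],None,fx=6,fy=6,interpolation=2))
E
```

```text
clock: 20.15
tool_pos: [0.6343, -0.0792, 0.1928]
ee_rot: [-0.0, 0.726, 0.688, -0.0]
wrist_force: [-9.3, 1.4, 7.9]
gripper_width: 0.0241
finger_force: 30.1
```

View pics/foot2.png

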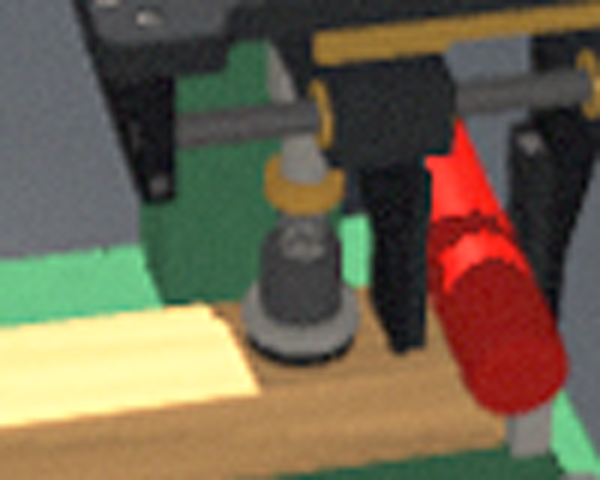

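The foot is now on the blank, at (300,345), and the collar has come down. A push of 7.9 N means about 28 N on the blank, so I raise the lever and do the next stroke.

```bash
python3 -m jog '[[0,0,-1,0,0.2],[0,0,-1,0,0.2],[0,0,-1,0,0.2],[0,0,-0.6,0,0.2],[0,0,-0.4,0,0.2],[0,0,0,0,0.2]]';  python3 -m jog '[[0,0,1,0,0.2],[0,0,1,0,0.2],[0,0,1,0,0.2],[0,0,0.6,0,0.2],[0,0,0.4,0,0.2],[0,0,0,0,0.2],[0,0,0,0,0.2]]'
```

```text
clock: 20.95
tool_pos: [0.6342, -0.0785, 0.2301]
ee_rot: [-0.001, 0.726, 0.688, -0.0]
wrist_force: [-4.7, 2.9, -3.6]
gripper_width: 0.0241
finger_force: 30.0
clock: 21.82
tool_pos: [0.6343, -0.0794, 0.1939]
ee_rot: [0.0, 0.726, 0.688, -0.0]
wrist_force: [-11.6, 0.3, 12.4]
gripper_width: 0.0243
finger_force: 30.1
```

```bash
python3 -m jog '[[0,0,0.2,0,0.2],[0,0,0,0,0.2],[0,0,0,0,0.2]]'
python3 - <<'E'
from h import *
n="side"
im,d=capture(n); C=im.astype(int); m=(C[:,:,0]>90)&(C[:,:,1]<60)&(C[:,:,2]<60)
q=cloud(n,d,m); q=q[(q[:,2]>.13)&(q[:,2]<.26)&(q[:,1]<.0)]
for y in np.arange(-.12,-.03,.02):
    s=q[abs(q[:,1]-y)<.005]
    if len(s)>10: print(round(y,2),len(s),np.percentile(s[:,2],98).round(4))
E
```

```text
clock: 22.2
tool_pos: [0.6343, -0.0793, 0.1923]
ee_rot: [0.0, 0.726, 0.688, -0.0]
wrist_force: [-11.5, 0.9, 14.9]
gripper_width: 0.0244
finger_force: 30.1
-0.12 135 0.2418
-0.1 82 0.1959
-0.08 60 0.1978
-0.06 20 0.1989
```

14.9 N at about 0.21 rad is at or above the threshold, so this is the last stroke. I raise the lever, release and back off.

```bash
python3 -m jog '[[0,0,-1,0,0.2],[0,0,-1,0,0.2],[0,0,-1,0,0.2],[0,0,-0.7,0,0.2],[0,0,-0.5,0,0.2],[0,0,0,0,0.2]]';  python3 -m jog '[[0,0,0,0,0.8],[0,0,0,0,0.8],[0,0,0,0,0.8],[0,0,0,0,0.8],[0,0,0,0,0.8],[0,0,-2,0,0.8],[0,0,-3,0,0.8],[0,0,-3,0,0.8],[-3,0,-1,0,0.8],[0,0,0,0,0.8],[0,0,0,0,0.8]]'
python3 - <<'E'
from h import *
print(observe()["gripper_width"])
for n in("wrist","side"):
    im,d=capture(n); C=im.astype(int); m=(C[:,:,0]>90)&(C[:,:,1]<60)&(C[:,:,2]<60)
    q=cloud(n,d,m); q=q[(q[:,2]>.15)&(q[:,2]<.26)&(q[:,1]<.0)]
    for y in np.arange(-.12,-.03,.02):
        s=q[abs(q[:,1]-y)<.005]
        if len(s)>10: print(n,round(y,2),len(s),np.percentile(s[:,2],98).round(4))
    r=cut_out("blank",n)
    if r:
        q=cloud(n,d,r[0]["pixels"]); q=q[(q[:,2]>.044)&(q[:,2]<.056)]
        if len(q)>20: print(n,r[0]["p"],len(q),cv2.minAreaRect((q[:,:2]*1000).astype(np.float32)))
u=proj(n,[.642,.072,.08])[0].astype(int)
c=im[u[1]-40:u[1]+40,u[0]-50:u[0]+50]; cv2.imwrite("pics/foot3.png",cv2.resize(c[:,:,::-1],None,fx=6,fy=6,interpolation=2))
E
```

```text
clock: 23.0
tool_pos: [0.6343, -0.0785, 0.2299]
ee_rot: [-0.001, 0.726, 0.688, -0.0]
wrist_force: [-5.0, 3.2, -4.4]
gripper_width: 0.0241
finger_force: 30.0
clock: 24.38
tool_pos: [0.6329, -0.1086, 0.3194]
ee_rot: [-0.001, 0.726, 0.688, -0.0]
wrist_force: [0.3, 0.2, 0.1]
gripper_width: 0.0695
finger_force: 0.0
0.06951129578237862
wrist -0.12 214 0.2407
wrist -0.1 438 0.2393
wrist -0.08 455 0.2369
wrist -0.06 423 0.2342
wrist -0.04 400 0.2318
wrist 0.73 3914 ((612.3130493164062, 72.1343994140625), (45.71693420410156, 178.5233154296875), 86.76578521728516)
side -0.12 157 0.2394
side -0.1 65 0.2377
side -0.08 66 0.2347
side -0.06 54 0.233
side -0.04 59 0.2299
side 0.57 1468 ((609.7557983398438, 69.23008728027344), (50.257240295410156, 179.5292205810547), 86.64128112792969)
```

View pics/foot3.png

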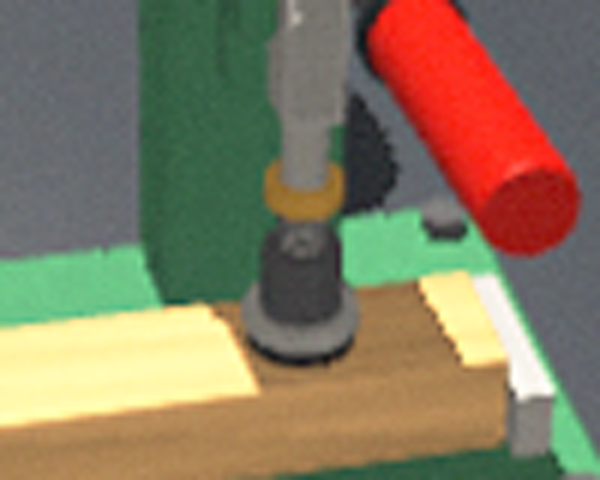

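Run:
```python
from h import *
z=proj("side",[[.642,.072,.08],[.642,.072,.09],[.642,.072,.1]]);print("px/mm in crop",np.diff(z[:,1])*6/10)
for f in("foot","foot2","foot3"):
    c=cv2.imread(f"pics/{f}.png").astype(int); m=(c[:,:,2]>120)&(c[:,:,0]<70)&(c[:,:,1]>70)
    m[:, :250]=0; m[:,360:]=0; m[:100]=0; m[250:]=0
    v,u=np.nonzero(m); print(f,len(v),v.mean(),v.min(),v.max(),u.mean())
    s=c[:,300:310].mean(1); g=cv2.cvtColor(np.clip(c,0,255).astype(np.uint8),6)[:,295:310].mean(1); print(g[250:400:6].astype(int))
```

```text
px/mm in crop [-2.73646083 -2.76706584]
foot 2665 149.91669793621014 117 173 303.69756097560975
[ 64  64  66  67  63  66  64  60  65  93 116 123 128  96  42  37 112 134
 125 128 128 125 130 145 144]
foot2 2803 182.34891188012844 100 214 304.7349268640742
[105  92  70  61  64  65  65  65  66  66  63  62  66  96 119 126 128  96
  43  40 111 132 133 144 147]
foot3 2557 196.75283535393038 163 220 303.29800547516624
[ 95  82  55  63  67  64  64  64  66  66  64  61  66  95 118 127 126  96
  43  36 112 136 135 146 149]
```

Run:
```python
from h import *
a,b,c=[cv2.imread(f"pics/{f}.png") for f in("foot","foot2","foot3")]
T=a[110:185,258:350]
for x in(b,c):
    r=cv2.matchTemplate(x[100:260,240:370],T,cv2.TM_CCOEFF_NORMED); _,v,_,l=cv2.minMaxLoc(r); print(v,l[1]+100-110,l[0]+240-258,"px ->mm",(l[1]-10)/2.75)
def top(n,d):
    P=cloud(n,d); s=P[(abs(P[:,0]-.642)<.015)&(abs(P[:,1]-.0725)<.015)&(P[:,2]>.235)&(P[:,2]<.34)]
    return len(s),np.percentile(s[:,2],[50,90,95,99]).round(4)
for n in("scene","side","wrist"):
    if n!="wrist":
        print(n,"t0",top(n,np.load(f"{n}0.npz")["d"]))
    print(n,"now",top(n,capture(n)[1]))
```

```text
0.853884756565094 41 -2 px ->mm 14.909090909090908
0.9054173827171326 45 -2 px ->mm 16.363636363636363
scene t0 (82, array([0.3139, 0.3149, 0.315 , 0.3154]))
scene now (402, array([0.2664, 0.2908, 0.2914, 0.2921]))
side t0 (182, array([0.2542, 0.2714, 0.2724, 0.2737]))
side now (73, array([0.2451, 0.2561, 0.2578, 0.2609]))Traceback (most recent call last):
  File "<stdin>", line 12, in <module>
  File "<stdin>", line 8, in top
    return _quantile_unchecked(
        a, q, axis, out, overwrite_input, method, keepdims, weights)
    return _ureduce(a,
                    func=_quantile_ureduce_func,
    ...<5 lines>...
                    overwrite_input=overwrite_input,
                    method=method)
    r = func(a, **kwargs)
    result = _quantile(arr,
                       quantiles=q,
    ...<2 lines>...
                       out=out,
                       weights=wgt)
    slices_having_nans = np.isnan(arr[-1, ...])
                                  ~~~^^^^^^^^^
IndexError: index -1 is out of bounds for axis 0 with size 0
```

Run:
```python
from h import *
for n in("scene","side"):
    A=np.load(f"{n}0.npz")["im"]; B,d=capture(n)
    s=np.diff(proj(n,[[.642,.0725,.09],[.642,.0725,.11]])[:,1])[0]/20
    print(n,"px/mm",s)
    u,v=proj(n,[.642,.0725,.10])[0]
    def col(I):
        x0,y0=int(u)-15,int(v)-28; c=I[y0:y0+56,x0:x0+30].astype(float)
        w=np.clip(c[:,:,0]-c[:,:,2]-60,0,None)*(c[:,:,1]<.8*c[:,:,0])*(c[:,:,1]>.45*c[:,:,0])
        return c,w.sum(1).round().astype(int),y0
    for I in(A,B):
        c,w,y0=col(I); print(y0,w.tolist())
    # ram top and body
cv2.imwrite("pics/cmp.png",np.hstack([cv2.resize(np.load("scene0.npz")["im"][160:280,220:320][:,:,::-1],None,fx=4,fy=4),cv2.resize(capture("scene")[0][160:280,220:320][:,:,::-1],None,fx=4,fy=4)]))
```

```text
scene px/mm -0.35945451786577964
215 [0, 0, 0, 0, 0, 0, 0, 0, 0, 0, 0, 0, 0, 0, 0, 0, 5, 36, 68, 111, 229, 252, 167, 8, 0, 0, 0, 0, 0, 0, 0, 0, 0, 0, 0, 0, 52, 53, 52, 57, 10, 24, 28, 88, 116, 153, 265, 396, 441, 530, 455, 446, 453, 460, 460, 465]
215 [0, 0, 0, 0, 0, 0, 0, 0, 0, 0, 0, 0, 0, 0, 0, 0, 0, 0, 0, 0, 0, 0, 0, 0, 0, 5, 30, 61, 137, 228, 210, 102, 0, 0, 0, 0, 26, 32, 26, 56, 49, 13, 55, 43, 87, 133, 180, 298, 379, 297, 315, 390, 504, 513, 504, 498]
side px/mm -0.46365153392076763
214 [0, 0, 0, 0, 0, 0, 0, 0, 0, 0, 0, 0, 0, 18, 102, 128, 146, 226, 500, 525, 478, 378, 69, 0, 0, 0, 0, 0, 0, 0, 0, 0, 0, 0, 0, 0, 0, 0, 0, 0, 0, 0, 0, 0, 0, 0, 0, 76, 87, 163, 304, 395, 626, 590, 567, 514]
214 [0, 0, 0, 0, 0, 0, 0, 0, 0, 0, 0, 0, 0, 0, 0, 0, 0, 0, 0, 0, 0, 0, 0, 0, 0, 107, 141, 140, 248, 533, 535, 479, 368, 64, 0, 0, 0, 0, 0, 0, 0, 0, 0, 0, 0, 107, 91, 97, 227, 244, 217, 171, 199, 183, 206, 185]
```

View pics/cmp.png

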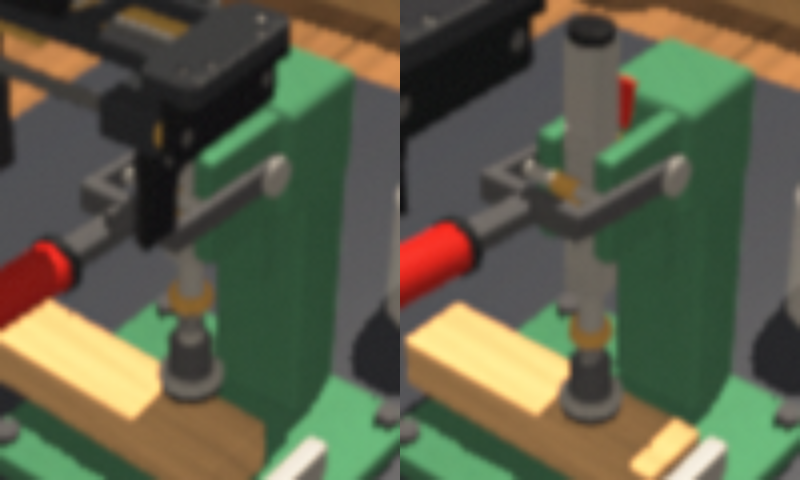

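In this before/after pair (left: start, right: now) the foot is down on the blank at (590,400), the lever is raised, and the blank's back end is at the stop at (690,455). The collar has dropped 11.0 px, about 24 mm, so all five teeth are held. I hand the job in.

```bash
python3 -c "
from cell import *
print(finish_job())"
```

```text
the job is handed in; nothing more can be done
None
```

I slid the blank flush and square against the stop, then clamped it with five full strokes. The last stroke needed 12–15 N at the handle. The lever is raised, the arm is clear, and the job is handed in. No verdict came back, and I estimate 40–55 N under the foot from the push force and the camera images.

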